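# Find the socket driver that fits the transformer nut

### The job

The toroidal transformer in the open amplifier is held down by a hex nut on its centre bolt. One of the two look-alike smaller socket drivers in the rack fits this nut: try them on it, hang one that does not fit back upright in a free hole of the rack, and finish with the one that fits pushed fully home over the nut, upright and still gripped in the gripper (do not let go of it). The other things on the bench stay where they are.

Things in the scene. Friction and masses are not known exactly. Their poses are not given: they have to be found in the camera images.
- transformer: toroidal transformer, 110 mm wide, fixed in the open amplifier. Origin: centre of its underside, z up. On top a steel clamp plate 62 mm wide; on its middle a steel lock nut, 13 mm across flats, 8 mm high, upper 3.5 mm tapered as a lead-in, which does not turn; two flats face own +y and -y. The bolt's rounded end, 8 mm thick, stands 5 mm above the nut
- nut_foot (a point): the centre of the nut's underside, on the clamp plate, 53 mm above the transformer's origin. A socket is fully home when its mouth rests on the plate, that is at this point; one that is too small stops on top of the nut, 8 mm higher. Around the nut the plate is free to 31 mm from the axis.
- driver_p: socket driver hanging in the rack, 117 mm long, 190 g. Black handle with six flats, 30 mm across, 60 to 117 mm above the mouth (top 7 mm domed): grip it there on two flats. Below: thumb guard 42 mm wide, its shoulder 50 mm above the mouth, then a round steel socket, 22 mm outside. Origin: centre of the socket's mouth (lowest end); z up the handle; handle and bore have flats facing own +y, -y and every 60 deg
- driver_q: looks the same as driver_p, same sizes, origin and axes. One of the two is a 10 mm socket, too small for the nut; the other is the 13 mm one that fits (bore 14.2 mm across flats, so it slips on within about 10 deg of the right turn). Which is which is not told and cannot be seen; their places in the rack change. Both bores are 30 mm deep
- driver_r: the largest driver, clearly stouter: handle 36 mm across flats, from 60 to 131 mm above its mouth, guard 49 mm wide, socket 27 mm outside. Built, hung and measured like driver_p, but a 17 mm socket, far too large for the nut. Not needed; it belongs in the rack
- rack: grey sheet-steel rack fixed to the bench: a level shelf 75 x 250 mm (own x, y), top 80 mm above the bench, 4 mm thick, with three round holes along own y, 75 mm apart. Origin: centre of its foot, on the bench. A driver hangs in a hole by its thumb guard, its mouth then 30 mm and its top 147 mm (driver_r 161 mm) above the bench, so lift one clear of the others before moving sideways.
- rack_hole0 (a point): the mouth centre of hole number 0 of the rack, in its top face; 31 mm in diameter, goes right through
- rack_hole1 (a point): the mouth centre of hole number 1 of the rack, in its top face; 31 mm in diameter, goes right through
- rack_hole2 (a point): the mouth centre of hole number 2 of the rack, in its top face; 31 mm in diameter, goes right through
- amp: the open amplifier (cover off), fixed on the bench: 280 mm along own x, 340 mm along own y, front panel and rear wall up to 72 mm above the bench; inside are a board with capacitors up to 63 mm and the transformer. Origin: centre of its foot. Nothing in it needs touching but the nut.
- tub: small clear plastic tub, 84 mm in diameter, 50 mm high, loose on the bench; bystander. Origin: centre of its underside.
- flux: small black bottle with white cap, 40 mm in diameter, 95 mm high, loose; bystander. Origin: centre of its underside.
- screwdriver: black-handled screwdriver, 150 mm long, lying on the bench along its own x; bystander.
Not all that is in view belongs to the job. What is shaped like the driver_q but red is not meant. What is shaped like the driver_p but blue is not meant.

How it is judged:
By the outcome, as a careful person would: the job done as asked, in the order asked, and still so for the second after the job is handed in, while the arm keeps its last pose, push and grip.
It also fails if it takes over 64 s, if anything falls off the work surface, if the arm or the gripper's body presses on something with over 40 N, if the wrist force passes 120 N, or if a joint passes its speed limit or range.

### The arm

A 7-joint arm with a two-finger parallel gripper is mounted at the origin on the work surface. World frame = base frame: x ahead of the robot, y to its left, z up, the work surface at z = 0. Lengths are in m, angles in degrees, forces in N, time in s.
With the tool pointing down it reaches from about 0.425 to 0.875 m from the base axis. Payload 4.7 kg.
Tool frame: the origin (TCP) lies midway between the tips of the shut fingers; the grasp point (between the pads) lies env.grip_point_offset behind it (env.grip_point_offset is the distance from the TCP to the grasp point, in m); z points along the fingers, y is the line along which they close (so a half turn about z gives the same grasp; the last joint's range is limited). The gripper opens to 87 mm and grips with 3 to 60 N. Pads are 19 mm wide; open, the fingers measure 117 mm over their backs; the gripper's body (75 mm by 190 mm) begins 51 mm behind the grasp point.
Start: joints at [-76.198, 18.392, -4.016, 83.108, 1.295, 78.541, -3.26], TCP at [0.146, 0.633, 0.223] pointing down, gripper open.
Joint ranges: [-163.93, 163.93], [-17.29, 119.83], [-79.2, 71.16], [3.27, 140.29], [-89.18, 269.18], [5.43, 117.66], [-154.24, 154.24]. Speed limits (degrees/s): [147.25, 147.25, 180, 180, 180, 180, 180].

### API

Orientations are given as [roll, pitch, yaw] about the fixed x, y, z axes, in that order (R = Rz(yaw) Ry(pitch) Rx(roll)).
In Python, from cell import env gives the robot as it stands.
- The arm moves only by the shell command python3 -m creep 'ROWS' [FORCE]. ROWS is a JSON object of lists of equal length, an entry for each row: "translation": the shift along the tool's x, y, z in units of 0.08 m (1.0 is 0.08 m), a list of three; "turn": the turn, a rotation vector about the tool's x, y, z in units of 180 degrees (1.0 is 180 degrees), a list of three; "grip": the opening, from 0 (shut) to 1 (fully open). In form: {"translation": [[x, y, z], ...], "turn": [[ax, ay, az], ...], "grip": [grip, ...]}. A call has 1 to 5 rows; each row shifts and turns the commanded pose from where the row before left it, along the tool's axes as they then stand; what a row does not reach is not made up. A row lasts 1/8 s, in which the tool goes at most 62.5 mm and 10.7 degrees, less where a joint would pass 70% of its speed; a pose out of reach is approached as far as the arm can. A call with a number of a shift or a turn outside -1 to 1 is refused whole. A call with a gripper value outside its range is refused whole. The fingers move at their own pace and stop on an object; FORCE is the grip in N (left out, the last holds). Time passes only in rows, so rows that do not move let the fingers close. It gives the time, the measured TCP pose, the force, the opening and the grip force at its end, in the units of the state.
- env.get_obs(): the state, without advancing time (a new reading comes with each control period).
- env.read_camera(name): name is "scene" or "side" or "wrist"; returns a dict with "frame" (384x512x3 uint8, red, green, blue), "z_map" (384x512 float32, m along the optical axis (not along the pixel's ray), 0 where there is no reading), "K" (3x3 intrinsics, pixels), "rvec" (rotation vector, rad) and "tvec" (3), from world to camera coordinates, as OpenCV has them. Camera axes: x right, y down, z forward; pixel columns grow to the right and rows downward; lengths in m; the calibration is good to about 2 mm. A picture is of the moment at which its call begins.
- env.sign_off(): hands the job in; it is judged then, once.
The state is a dict: "time_s": time; "qpos": joint angles; "joint_velocities": joint speeds; "effort": joint torques, N m; "tool_pos": TCP position; "tool_rot": TCP orientation; "force": force on the tool from outside, world axes, zero at the start; "wrist_torque": the same for the moment, N m; "grip_width": finger opening in m; "grasp_force": force on a finger pad.
Only numpy, scipy, OpenCV 4.12 (cv2) and the standard library are available. Lean on these libraries where they do the work, as an engineer would, in place of code of your own. Each camera call takes 0.05 s, during which the arm holds its last target. There are 200 camera calls.

## Working session

There is one attempt and no reset: what is moved stays moved. The work goes in short steps, Python scripts to look and compute and a shell command to move; the robot and the scene stay as the last step left them, time stands still between calls to the robot, and variables do not carry over. Pictures are saved under pics/ and viewed, at most 10 in all, crops included, and the job is handed in when it is done.

```bash
ls; mkdir -p pics; cat > h.py <<'E'
import numpy as np, cv2
from cell import env
def cam(n):
    c=env.read_camera(n); c['R']=cv2.Rodrigues(np.array(c['rvec'],float))[0]; c['t']=np.array(c['tvec'],float).ravel(); return c
def ray(c,u,v):
    d=c['R'].T@np.linalg.inv(c['K'])@[u,v,1]; return -c['R'].T@c['t'],d
def onz(c,u,v,z):
    o,d=ray(c,u,v); return o+d*(z-o[2])/d[2]
def cloud(c):
    H,W=c['z_map'].shape; v,u=np.mgrid[:H,:W]; z=c['z_map'].astype(float)
    p=np.stack([u,v,np.ones_like(u)],-1)@np.linalg.inv(c['K']).T*z[...,None]
    w=(p-c['t'])@c['R']; w[z==0]=np.nan; return w
def save(n,im): cv2.imwrite('pics/'+n,cv2.cvtColor(np.ascontiguousarray(im),cv2.COLOR_RGB2BGR))
E
python3 - <<'E'
from h import *
for n in('scene','side','wrist'):
    c=cam(n); np.savez('/tmp/'+n,**c); print(n,-c['R'].T@c['t'])
    save(n+'0.png',c['frame'])
print(env.get_obs(),env.grip_point_offset)
E
```

```text
pics
scene [1.06958155 1.02052356 0.95966115]
side [ 0.54203343 -0.67772907  0.80759264]
wrist [0.07561977 0.64883429 0.38307649]
{'time_s': 0.15, 'qpos': array([-76.19930676,  18.43063937,  -4.01525697,  83.15867943,
         1.29553828,  78.54114707,  -3.2602989 ]), 'joint_velocities': array([ 0.01792292, -0.11467332, -0.04098905, -0.21685437, -0.02568303,
       -0.07392713,  0.14699505]), 'effort': array([ 8.51976051e-05, -4.91800046e+01, -4.04614583e-01, -3.12873816e+01,
       -6.40555169e-02,  4.04995191e-02,  1.19654328e-04]), 'tool_pos': array([0.14609713, 0.63293837, 0.22169905]), 'tool_rot': array([-1.79914780e+02,  5.66752787e-03,  1.67008249e+02]), 'force': array([ 0.70354555,  0.19369127, -0.06499573]), 'wrist_torque': array([-0.04562311,  0.011156  , -0.05368023]), 'grasp_force': 0.0, 'grip_width': 0.08686129512407519} 0.0187
```

View pics/scene0.png

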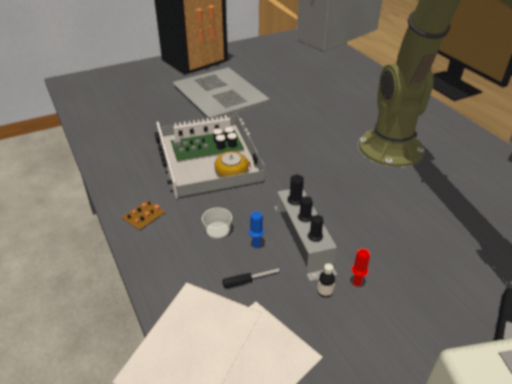

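View pics/side0.png

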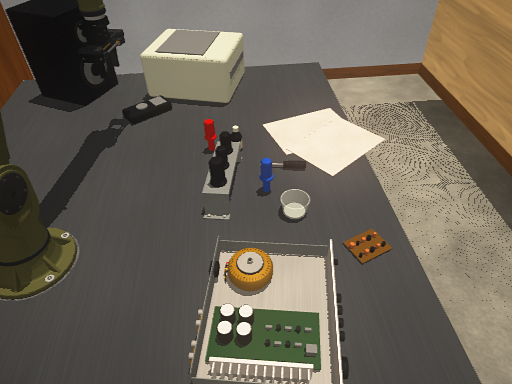

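Scene: the amp is at (210,155) with the transformer nut at about (233,158). The rack has three black handles, at (297,188), (306,208) and (316,228). The blue (257,228) and red (361,265) look-alikes stand free and are not meant. The flux bottle is at (327,280). In the side view the nut is at about (250,261) and the rack handles are at (217,170), (224,152) and (236,140). Next I measure from depth.

```bash
cat > m.py <<'E'
from h import *
for n in('scene','side'):
    c=dict(np.load(f'/tmp/{n}.npz')); w=cloud(c); f=c['frame'].astype(int)
    ok=np.isfinite(w[...,2])
    print(n)
    x0=(slice(160,290),slice(270,345)) if n=='scene' else (slice(120,225),slice(195,250))
    m=np.zeros(ok.shape,bool); m[x0]=True
    sh=m&ok&(abs(w[...,2]-.080)<.004)&(f.min(-1)>60)
    p=w[sh][:,:2].astype(np.float32); r=cv2.minAreaRect(p); print(' shelf',len(p),r)
    bl=m&ok&(f.max(-1)<60)&(w[...,2]>.125)
    k,l,st,ce=cv2.connectedComponentsWithStats(bl.astype(np.uint8))
    for i in range(1,k):
        if st[i,4]>15:
            q=w[l==i]; zt=np.nanpercentile(q[:,2],97); t=q[q[:,2]>zt-.006]
            print(' blk',ce[i].round(),st[i,4],'ztop',zt.round(4),'topmean',t.mean(0).round(4), 'all',q.mean(0).round(4))
    # transformer: orange
    hsv=cv2.cvtColor(c['frame'],cv2.COLOR_RGB2HSV)
    o=ok&(hsv[...,0]>10)&(hsv[...,0]<25)&(hsv[...,1]>170)&(w[...,2]>.02)&(w[...,2]<.1)&(np.hypot(w[...,0],w[...,1])<.9)
    k,l,st,ce=cv2.connectedComponentsWithStats(o.astype(np.uint8)); i=1+np.argmax(st[1:,4]); q=w[l==i]
    x,y,ww,hh=st[i,:4]; print(' orange',ce[i],st[i],q.mean(0),q.min(0),q.max(0))
    mm=np.zeros(ok.shape,bool); mm[y:y+hh,x:x+ww]=True
    g=mm&ok&(hsv[...,1]<80)&(w[...,2]>.04)
    print(' plate z hist',np.histogram(w[g][:,2],bins=np.arange(.04,.09,.003)))
    z=w[g]; pl=np.median(z[:,2]); pp=z[abs(z[:,2]-pl)<.0025]; print(' plate',pl,cv2.minEnclosingCircle(pp[:,:2].astype(np.float32)))
    nt=z[z[:,2]>pl+.006]; print(' nut',len(nt),nt.mean(0))
    v,u=[int(a) for a in ce[i][::-1]]
    save(n+'_rack.png',cv2.resize(c['frame'][x0],None,fx=4,fy=4,interpolation=3))
    save(n+'_nut.png',cv2.resize(c['frame'][v-30:v+30,u-40:u+40],None,fx=8,fy=8,interpolation=3))
E
python3 m.py
```

```text
scene
 shelf 968 ((0.5170756578445435, 0.2786106765270233), (0.3286902904510498, 0.07760448753833771), 78.99779510498047)
 blk [296. 183.] 201 ztop 0.1616 topmean [0.498  0.1719 0.159 ] all [0.502  0.1773 0.1485]
 blk [306. 203.] 121 ztop 0.1473 topmean [0.5126 0.2448 0.1448] all [0.5148 0.2474 0.1397]
 blk [316. 222.] 131 ztop 0.1473 topmean [0.5273 0.3185 0.1448] all [0.5299 0.321  0.1398]
 orange [230.71346705 167.21489971] [216 155  33  21 349] [ 0.57660422 -0.08552664  0.05276605] [ 0.51195729 -0.15361656  0.03115153] [ 0.617535   -0.05780806  0.0642372 ]
 plate z hist (array([ 1,  4,  7,  8,  3,  0, 14, 76, 57, 11,  6,  4,  0,  0,  0,  0]), array([0.04 , 0.043, 0.046, 0.049, 0.052, 0.055, 0.058, 0.061, 0.064,
       0.067, 0.07 , 0.073, 0.076, 0.079, 0.082, 0.085, 0.088]))
 plate 0.06352330109868763 ((0.5641689300537109, -0.11421111971139908), 0.032799068838357925)
 nut 10 [ 0.56441717 -0.11110495  0.07286963]
side
 shelf 614 ((0.5168980360031128, 0.2718540132045746), (0.3140430450439453, 0.07602498680353165), 79.03669738769531)
 blk [225. 136.] 95 ztop 0.1466 topmean [0.5267 0.3109 0.1444] all [0.5267 0.3077 0.1381]
 blk [217. 160.] 314 ztop 0.1606 topmean [0.4974 0.1647 0.1586] all [0.5027 0.183  0.1454]
 orange [250.05763074 270.86339381] [227 248  46  43 937] [ 0.56448387 -0.13244945  0.05394374] [ 0.51037465 -0.16934641  0.02539034] [ 0.61872466 -0.06391237  0.06477913]
 plate z hist (array([  2,   0,   0,   0,   1,   1,  13, 182, 232,  21,  12,   6,   4,
         0,   0,   0]), array([0.04 , 0.043, 0.046, 0.049, 0.052, 0.055, 0.058, 0.061, 0.064,
       0.067, 0.07 , 0.073, 0.076, 0.079, 0.082, 0.085, 0.088]))
 plate 0.06434405070182267 ((0.5646190047264099, -0.11556142568588257), 0.032433994114398956)
 nut 20 [ 0.56479376 -0.11583433  0.07347936]
```

Rack: driver_r is in the hole nearest the amp, at (0.498, 0.168), with its top at 0.161. The two small drivers are at (0.513, 0.241) and (0.527, 0.315), tops at 0.147. The heights and 75 mm spacing agree with the description. The nut is at (0.5645, -0.115) with the plate at z 0.064. I move above the middle driver for a close look.

```bash
cat >> h.py <<'E'
from scipy.spatial.transform import Rotation as Ro
def go(x,y,z,yaw,step=0.5):
    """deltas from now to a tool-down target, tool axes and units; yaw = tool yaw in deg"""
    o=env.get_obs(); R=Ro.from_euler('xyz',o['tool_rot'],degrees=True); T=Ro.from_euler('xyz',[180,0,yaw],degrees=True)
    d=R.inv().apply(np.array([x,y,z])-o['tool_pos'])/.08; r=(R.inv()*T).as_rotvec()/np.pi
    print('t',o['time_s'].__round__(2),'pos',o['tool_pos'].round(4),'rot',o['tool_rot'].round(2),'F',o['force'].round(1),'grip',round(o['grip_width'],4),round(o['grasp_force'],1))
    print('  shift units',d.round(3),'turn',r.round(4),'(norm %.2f)'%np.linalg.norm(d))
E
python3 -m creep '{"translation":[[-0.37,-0.25,-0.04],[-0.37,-0.25,-0.04],[-0.37,-0.25,-0.04],[-0.37,-0.25,-0.04],[-0.37,-0.25,-0.04]],"turn":[[0,0,0],[0,0,0],[0,0,0],[0,0,0],[0,0,0]],"grip":[1,1,1,1,1]}'
python3 -m creep '{"translation":[[-0.37,-0.25,-0.04],[-0.37,-0.25,-0.04],[-0.37,-0.25,-0.04],[-0.37,-0.25,-0.04],[-0.37,-0.25,-0.04]],"turn":[[0,0,0],[0,0,0],[0,0,0],[0,0,0],[0,0,0]],"grip":[1,1,0.6,0.6,0.6]}'
python3 -m creep '{"translation":[[-0.37,-0.25,-0.04],[-0.37,-0.25,-0.04],[-0.37,-0.25,-0.04],[-0.37,-0.25,-0.04],[0,0,0]],"turn":[[0,0,0],[0,0,0],[0,0,0],[0,0,0],[0,0,0]],"grip":[0.6,0.6,0.6,0.6,0.6]}'
python3 - <<'E'
from h import *
go(.5126,.241,.27,167)
c=cam('wrist'); np.savez('/tmp/w1',**c); save('w1.png',c['frame'])
print(-c['R'].T@c['t'], c['R'][2])
for n,p in(('mid',(.5126,.241,.147)),('far',(.527,.3147,.147)),('r',(.498,.168,.161))):
    q=c['K']@(c['R']@p+c['t']); print(n,q[:2]/q[2])
E
```

```text
time_s: 0.78
tool_pos: [0.2686, 0.5015, 0.2384]
tool_rot: [-180.0, -0.0, 167.0]
force: [0.6, 0.0, 0.9]
grip_width: 0.0871
grasp_force: 0.0
time_s: 1.4
tool_pos: [0.3902, 0.3709, 0.2545]
tool_rot: [-180.0, -0.0, 167.0]
force: [0.1, -0.1, 1.0]
grip_width: 0.0649
grasp_force: 0.0
time_s: 2.02
tool_pos: [0.4892, 0.2639, 0.2674]
tool_rot: [-179.9, 0.1, 166.7]
force: [0.2, -0.1, -0.7]
grip_width: 0.0524
grasp_force: 0.0
t 2.02 pos [0.4892 0.2639 0.2674] rot [-1.7995e+02  7.0000e-02  1.6665e+02] F [ 0.2 -0.1 -0.7] grip 0.0524 0.0
  shift units [-0.351 -0.211 -0.031] turn [-0.0003  0.0004 -0.0019] (norm 0.41)
[0.4185997  0.28027896 0.42886469] [ 0.25504277 -0.06094993 -0.96500689]
mid [235.67086249 221.38777214]
far [319.56407562 218.19952438]
r [148.12612394 229.81578791]
```

View pics/w1.png

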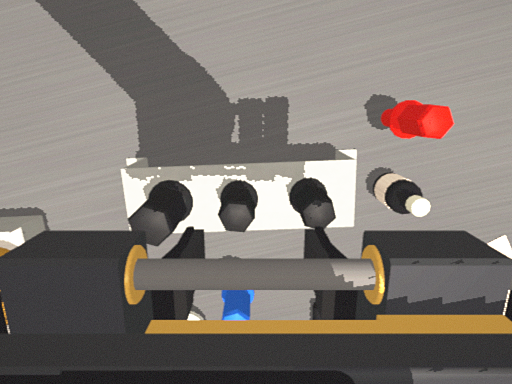

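The wrist picture shows the rack with driver_r at (155,222), stouter, then the small drivers at (237,215) and (318,213). Blue (237,300) and red (432,120) stand outside the rack and are rejected by colour. The candidates are the two black small ones. I confirm them in an enlarged crop and measure the hex turn.

```bash
python3 - <<'E'
from h import *
c=dict(np.load('/tmp/w1.npz'))
im=cv2.resize(c['frame'][170:245,125:345],None,fx=3.6,fy=3.6,interpolation=cv2.INTER_CUBIC)
im=np.clip(im.astype(float)*2.2,0,255).astype(np.uint8); save('w1c.png',im)
E
```

```text
(no output)
```

View pics/w1c.png

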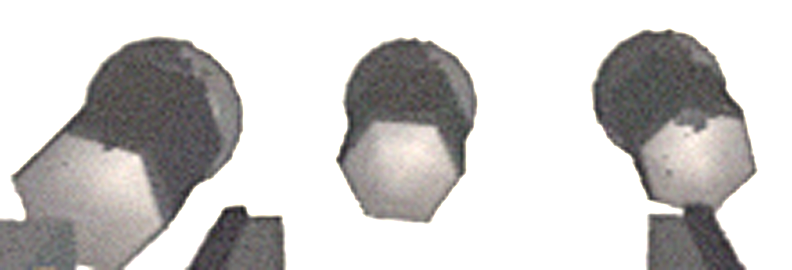

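The crop shows two equal small black hexagonal tops, at crop (403,170) and (698,162). The stouter driver_r is at the left. The two small ones are driver_p and driver_q. I use their corner pixels for centre and turn.

```bash
python3 - <<'E'
from h import *
c=dict(np.load('/tmp/w1.npz'))
for n,P in(('mid',[(340,158),(370,122),(438,122),(465,165),(430,222),(368,216)]),('far',[(640,158),(682,118),(742,110),(755,170),(705,209),(650,200)])):
    W=np.array([onz(c,125+x/3.6,170+y/3.6,.140)[:2] for x,y in P]); ctr=W.mean(0)
    d=W-ctr; a=np.degrees(np.arctan2(d[:,1],d[:,0])); rr=np.hypot(*d.T)
    ph=np.degrees(np.angle(np.sum(rr*np.exp(6j*np.radians(a)))))/6
    print(n,ctr.round(4),'radii mm',(rr*1e3).round(1),'corner angle mod60',(a%60).round(0),'mean',round(ph%60,1),'flat normal mod 60',round((ph+30)%60,1))
E
```

```text
mid [0.5107 0.242 ] radii mm [15.9 14.5 15.3 16.1 16.3 15.8] corner angle mod60 [ 7. 19.  9. 19. 12. 12.] mean 13.2 flat normal mod 60 43.2
far [0.5261 0.315 ] radii mm [14.2 12.1 17.4 15.4 13.3 15.3] corner angle mod60 [13.  6.  8.  8.  0. 60.] mean 5.8 flat normal mod 60 35.8
```

```bash
python3 - <<'E'
from h import *
print(env.get_obs()['qpos'].round(1))
go(.511,.2415,.2,133); go(.511,.2415,.2,193)
E
```

```text
[-46.3   5.6  16.1  93.5  -1.6  81.1  46.9]
t 2.08 pos [0.4876 0.2661 0.2672] rot [-1.7999e+02 -1.0000e-02  1.6683e+02] F [-0.3  0.5 -0.3] grip 0.052 0.0
  shift units [-0.354 -0.233  0.84 ] turn [-1.00e-04 -0.00e+00  1.88e-01] (norm 0.94)
t 2.08 pos [0.4876 0.2661 0.2672] rot [-1.7999e+02 -1.0000e-02  1.6683e+02] F [-0.3  0.5 -0.3] grip 0.052 0.0
  shift units [-0.354 -0.233  0.84 ] turn [-0.000e+00 -1.000e-04 -1.454e-01] (norm 0.94)
```

```bash
python3 -m creep '{"translation":[[-0.354,-0.233,0],[0,0,0.2],[0,0,0.2],[0,0,0.2],[0,0,0.2]],"turn":[[0,0,0],[0,0,0.047],[0,0,0.047],[0,0,0.047],[0,0,0.047]],"grip":[0.6,0.6,0.6,0.6,0.6]}'
python3 - <<'E'
from h import *
go(.511,.2415,.104,133)
c=cam('wrist'); save('w2.png',c['frame']); go(.511,.2415,.104,133)
E
```

```text
time_s: 2.7
tool_pos: [0.5092, 0.2444, 0.2025]
tool_rot: [-180.0, -0.1, 133.0]
force: [-0.6, 0.4, -0.2]
grip_width: 0.0524
grasp_force: 0.0
t 2.7 pos [0.5092 0.2444 0.2025] rot [-1.7998e+02 -6.0000e-02  1.3303e+02] F [-0.6  0.4 -0.2] grip 0.0524 0.0
  shift units [-0.043 -0.008  1.231] turn [-0.0001 -0.0003  0.0001] (norm 1.23)
t 2.75 pos [0.5081 0.2438 0.2002] rot [-1.7977e+02 -9.0000e-02  1.3278e+02] F [-0.4 -0.5 -1.7] grip 0.0521 0.0
  shift units [-0.048  0.012  1.202] turn [-0.0013 -0.0005 -0.0012] (norm 1.20)
```

View pics/w2.png

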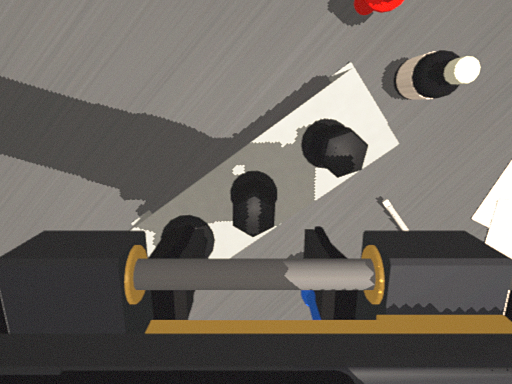

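The driver is centred between the fingers (top at (254,215), flats vertical), and driver_r is clear of the left finger. I descend and grip.

```bash
python3 -m creep '{"translation":[[-0.04,0,0.3],[0,0,0.3],[0,0,0.3],[0,0,0.3],[0,0,0]],"turn":[[0,0,0],[0,0,0],[0,0,0],[0,0,0],[0,0,0]],"grip":[0.6,0.6,0.6,0.6,0.6]}'
python3 -m creep '{"translation":[[0,0,0],[0,0,0],[0,0,0],[0,0,0],[0,0,0]],"turn":[[0,0,0],[0,0,0],[0,0,0],[0,0,0],[0,0,0]],"grip":[0.25,0.25,0.25,0.25,0.25]}' 40
```

```text
time_s: 3.38
tool_pos: [0.5105, 0.2409, 0.1057]
tool_rot: [-179.8, -0.1, 133.4]
force: [-0.5, 0.2, -0.2]
grip_width: 0.0524
grasp_force: 0.0
time_s: 4.0
tool_pos: [0.513, 0.2406, 0.1083]
tool_rot: [179.9, 0.0, 133.2]
force: [-1.3, -0.8, 5.6]
grip_width: 0.0297
grasp_force: 39.7
```

Gripped on flats (29.7 mm). I lift 150 mm.

```bash
python3 -c "
from h import *
go(.511,.2415,.26,133)"
python3 -m creep '{"translation":[[0,0,-0.25],[0,0,-0.4],[0,0,-0.4],[0,0,-0.4],[0,0,-0.4]],"turn":[[0,0,0],[0,0,0],[0,0,0],[0,0,0],[0,0,0]],"grip":[0.25,0.25,0.25,0.25,0.25]}'
python3 -c "
from h import *
print(env.get_obs()['qpos'].round(1)); go(.5645,-.115,.26,133)"
```

```text
t 4.0 pos [0.513  0.2406 0.1083] rot [179.93   0.   133.16] F [-1.3 -0.8  5.6] grip 0.0297 39.7
  shift units [ 0.025 -0.009 -1.896] turn [0.0004 0.     0.0009] (norm 1.90)
time_s: 4.62
tool_pos: [0.5122, 0.2404, 0.2556]
tool_rot: [-179.9, -0.0, 133.2]
force: [0.8, 0.6, -1.6]
grip_width: 0.0297
grasp_force: 39.7
[-45.9   7.3  20.   93.3  -2.5  80.   17.5]
t 4.62 pos [0.5122 0.2404 0.2556] rot [-1.7994e+02 -2.0000e-02  1.3317e+02] F [ 0.8  0.6 -1.6] grip 0.0297 39.7
  shift units [-3.687 -2.562 -0.054] turn [-0.0003 -0.0001  0.0009] (norm 4.49)
```

```bash
python3 -m creep '{"translation":[[-0.43,-0.256,-0.08],[-0.43,-0.256,-0.05],[-0.43,-0.256,0],[-0.43,-0.256,0],[-0.43,-0.256,0]],"turn":[[0,0,0],[0,0,0],[0,0,0],[0,0,0],[0,0,0]],"grip":[0.25,0.25,0.25,0.25,0.25]}'
python3 -m creep '{"translation":[[-0.43,-0.256,0],[-0.43,-0.256,0],[-0.43,-0.256,0.3],[-0.43,-0.256,0.4],[-0.43,-0.256,0.4]],"turn":[[0,0,0],[0,0,0],[0,0,0],[0,0,0],[0,0,0]],"grip":[0.25,0.25,0.25,0.25,0.25]}'
python3 -m creep '{"translation":[[0,0,0],[0,0,0]],"turn":[[0,0,0],[0,0,0]],"grip":[0.25,0.25]}'
python3 - <<'E'
from h import *
go(.5645,-.115,.18,133)
c=cam('wrist'); np.savez('/tmp/w3',**c); 
print(c['K'])
q=c['K']@(c['R']@[.5645,-.115,.073]+c['t']); q=q[:2]/q[2]; print(q)
f=c['frame']; save('w3.png',f)
E
```

```text
time_s: 5.25
tool_pos: [0.5554, 0.0438, 0.265]
tool_rot: [-180.0, -0.0, 133.2]
force: [0.8, 0.2, -1.7]
grip_width: 0.0298
grasp_force: 39.7
time_s: 5.88
tool_pos: [0.5986, -0.1514, 0.1762]
tool_rot: [180.0, -0.0, 133.2]
force: [-0.7, -0.2, -1.5]
grip_width: 0.0297
grasp_force: 39.7
time_s: 6.12
tool_pos: [0.5985, -0.1497, 0.1773]
tool_rot: [180.0, -0.1, 133.2]
force: [0.2, 0.6, -1.4]
grip_width: 0.03
grasp_force: 39.7
t 6.12 pos [ 0.5985 -0.1497  0.1773] rot [ 1.8000e+02 -6.0000e-02  1.3318e+02] F [ 0.2  0.6 -1.4] grip 0.03 39.7
  shift units [ 0.608 -0.014 -0.033] turn [ 0.     -0.0004  0.001 ] (norm 0.61)
[[332.88748893   0.         253.9523147 ]
 [  0.         332.88748893 195.61233597]
 [  0.           0.           1.        ]]
[253.71054726 136.23417974]
```

View pics/w3.png

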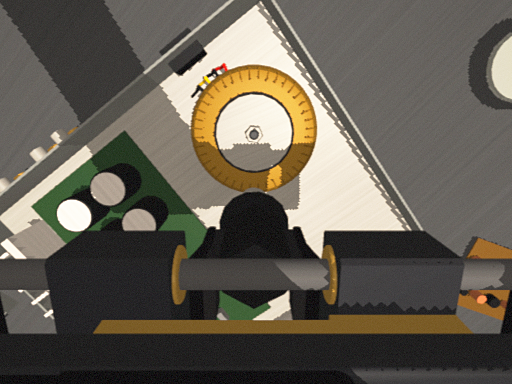

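The nut is at (254,133) on the white plate. Crop it to read its turn and centre.

```bash
python3 - <<'E'
from h import *
c=dict(np.load('/tmp/w3.npz')); f=c['frame']
cr=f[118:148,234:274]; im=cv2.resize(cr,None,fx=20,fy=20,interpolation=cv2.INTER_CUBIC)
save('w3c.png',im)
w=cloud(c); ok=w[...,2]; 
g=np.zeros(ok.shape,bool); g[85:185,205:305]=True
hsv=cv2.cvtColor(f,cv2.COLOR_RGB2HSV)
p=w[g&(abs(ok-.0635)<.003)&(hsv[...,1]<80)]; print(len(p),cv2.minEnclosingCircle(p[:,:2].astype(np.float32)),np.median(p[:,2]))
n=w[g&(ok>.0695)]; print(len(n),n.mean(0))
E
```

```text
4592 ((0.5632787942886353, -0.11404021084308624), 0.032538656145334244) 0.06423578234096175
216 [ 0.56293853 -0.1138499   0.07369663]
```

View pics/w3c.png

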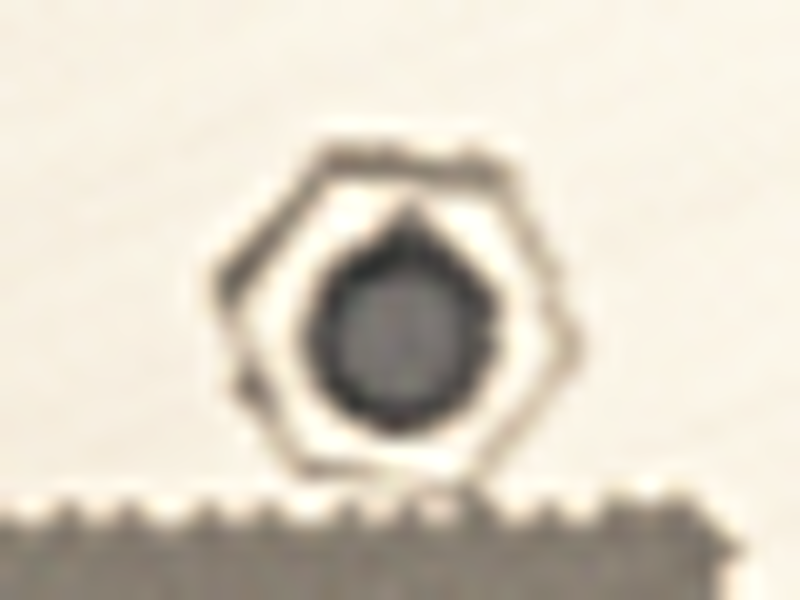

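```bash
python3 - <<'E'
from h import *
c=dict(np.load('/tmp/w3.npz'))
P=[(330,155),(505,165),(575,345),(480,480),(305,470),(225,285)]
W=np.array([onz(c,233.5+x/20,117.5+y/20,.067)[:2] for x,y in P]); ctr=(W.min(0)+W.max(0))/2; ctr=W.mean(0)
d=W-ctr; a=np.degrees(np.arctan2(d[:,1],d[:,0])); rr=np.hypot(*d.T)
ph=np.degrees(np.angle(np.sum(rr*np.exp(6j*np.radians(a)))))/6
print(ctr,rr*1e3,(a%60).round(0),'flat normal',(ph+30)%60)
print('bolt',onz(c,233.5+400/20,117.5+330/20,.076))
# held driver guard
w=cloud(c); u0=w[185:245,215:295]; f=c['frame'][185:245,215:295].max(-1)
m=(f<70)&(u0[...,2]>.1); q=u0[m]; print(np.histogram(q[:,2],bins=np.arange(.1,.24,.01)))
for lo,hi in((.135,.165),):
    s=q[(q[:,2]>lo)&(q[:,2]<hi)]
    t=env.get_obs(); tx=np.array([-.684,.729]); ty=np.array([.729,.684])
    r=(s[:,:2]-[.5985,-.150]); X=r@tx; Y=r@ty
    print(lo,len(s),'x',X.min(),X.max(),'y',Y.min(),Y.max(),'z',np.percentile(s[:,2],[5,50,95]))
s=cam('side'); np.savez('/tmp/s3',**s)
ws=cloud(s); p=s['K']@(s['R']@[.5985,-.15,.11]+s['t']); p=p[:2]/p[2]; print(p)
x,y=p.astype(int); save('s3c.png',cv2.resize(s['frame'][y-75:y+75,x-100:x+100],None,fx=4,fy=4,interpolation=3))
E
```

```text
[ 0.56326662 -0.1137381 ] [7.0454181  7.26108047 7.006472   7.20373676 7.28551149 7.28745989] [38. 39. 34. 39. 40. 33.] flat normal 7.143436640570872
bolt [ 0.56302741 -0.11366713  0.076     ]
(array([   0,    0,    0,    0,    3, 1032,  221,  368,  548,  567,  464,
         99,    0]), array([0.1 , 0.11, 0.12, 0.13, 0.14, 0.15, 0.16, 0.17, 0.18, 0.19, 0.2 ,
       0.21, 0.22, 0.23]))
0.135 1110 x 0.0021392702794235594 0.023710201908897978 y -0.02073421187187493 0.018934401831794772 z [0.15253134 0.15530297 0.16315884]
[265.1320378  260.66934072]
```

View pics/s3c.png

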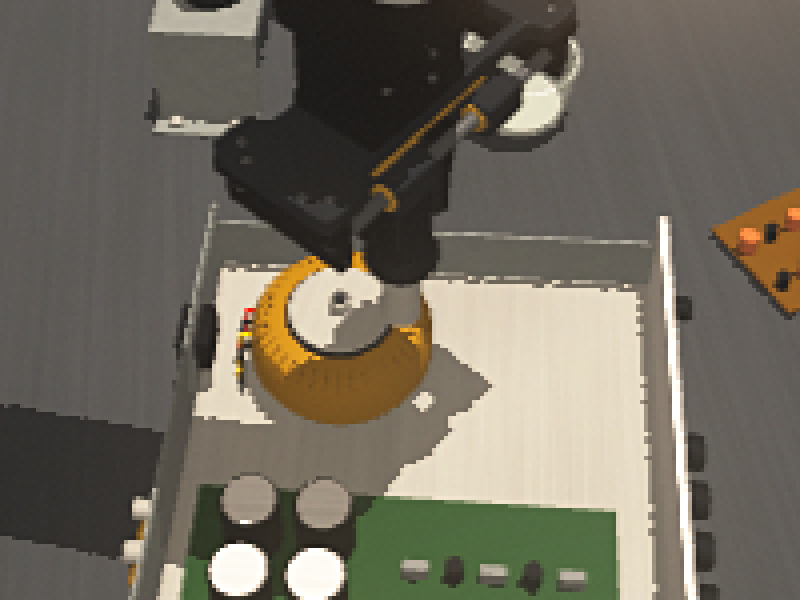

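The nut reads (0.5632, -0.1137), flat normals at 7° (mod 60), corner radius about 7.2 mm against 7.5 true. The held driver is upright, with its socket visible at side crop (402,310). Its axis sits about 3 mm along tool +x of the TCP. I turn to yaw 157 and move over the nut.

```bash
python3 -m creep '{"translation":[[0,0,0],[0,0,0],[0,0,0],[0,0,0]],"turn":[[0,0,-0.044],[0,0,-0.044],[0,0,-0.045],[0,0,0]],"grip":[0.25,0.25,0.25,0.25]}'
python3 -c "
from h import *
go(.566,-.1147,.165,157.1)"
```

```text
time_s: 6.72
tool_pos: [0.5993, -0.1491, 0.1788]
tool_rot: [179.9, 0.1, 157.1]
force: [-0.3, -0.2, -1.5]
grip_width: 0.0297
grasp_force: 39.7
t 6.72 pos [ 0.5993 -0.1491  0.1788] rot [1.7991e+02 8.0000e-02 1.5714e+02] F [-0.3 -0.2 -1.5] grip 0.0297 39.7
  shift units [0.55  0.234 0.172] turn [0.0005 0.0005 0.0002] (norm 0.62)
```

```bash
python3 -m creep '{"translation":[[0.275,0.117,0],[0.275,0.117,0],[0,0,0.05],[0,0,0]],"turn":[[0,0,0],[0,0,0],[0,0,0],[0,0,0]],"grip":[0.25,0.25,0.25,0.25]}'
python3 - <<'E'
from h import *
go(.566,-.1147,.165,157.1)
# driver axis: guard edges in scene+side views via steel socket / guard depth
c=cam('wrist'); w=cloud(c); R=w[170:250,200:310]; f=c['frame'][170:250,200:310].max(-1)
q=R[(f<70)&(abs(R[...,2]-.152)<.008)]
o=env.get_obs()['tool_pos'][:2]; tx=np.array([-.921,.389]); ty=np.array([.389,.921]); r=q[:,:2]-o
print('guard z',np.median(q[:,2]),'X max',(r@tx).max(),'Y',(r@ty).min(),(r@ty).max())
for n in('side','scene'):
    s=cam(n); P=[]
    for p in([.5632,-.1137,.064],[.5632,-.1137,.072],[.5632,-.1137,.1]):
        k=s['K']@(s['R']@p+s['t']); P.append((k[:2]/k[2]).round(1))
    print(n,P); x,y=P[1].astype(int); im=s['frame'][y-30:y+20,x-33:x+33]
    cv2.imwrite(f'/tmp/{n}.png',cv2.cvtColor(cv2.resize(im,(400,300),interpolation=cv2.INTER_CUBIC),cv2.COLOR_RGB2BGR))
im=np.hstack([cv2.imread('/tmp/side.png'),cv2.imread('/tmp/scene.png')]); cv2.imwrite('pics/over.png',im)
E
```

```text
time_s: 7.22
tool_pos: [0.5658, -0.1162, 0.1739]
tool_rot: [180.0, 0.1, 157.1]
force: [-0.0, -0.2, -1.6]
grip_width: 0.0296
grasp_force: 39.7
t 7.22 pos [ 0.5658 -0.1162  0.1739] rot [1.8000e+02 5.0000e-02 1.5707e+02] F [-0.  -0.2 -1.6] grip 0.0296 39.7
  shift units [0.005 0.019 0.111] turn [ 0.      0.0003 -0.0002] (norm 0.11)
guard z 0.15170157115278216 X max 0.024131373219982245 Y -0.020321290252332938 0.01931877118092543
side [array([248.7, 261.7]), array([248.6, 259.6]), array([248.2, 252.1])]
scene [array([230.7, 158.4]), array([230.6, 156.4]), array([230.4, 149.1])]
```

View pics/over.png

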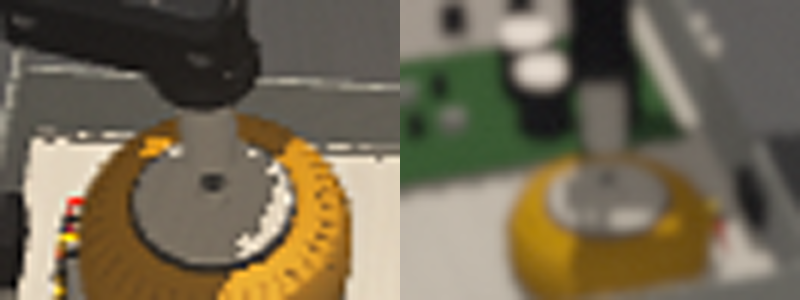

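Both views show the socket axis within about 1 mm of the nut (side crop 207 against 212, scene crop 603 against 607). I descend with a force check.

```bash
python3 -m creep '{"translation":[[0,0.01,0.12],[0,0,0.1],[0,0,0.03],[0,0,0]],"turn":[[0,0,0],[0,0,0],[0,0,0],[0,0,0]],"grip":[0.25,0.25,0.25,0.25]}'
python3 -m creep '{"translation":[[0,0,0.03],[0,0,0.03],[0,0,0]],"turn":[[0,0,0],[0,0,0],[0,0,0]],"grip":[0.25,0.25,0.25]}'
```

```text
time_s: 7.88
tool_pos: [0.5654, -0.1153, 0.1534]
tool_rot: [-180.0, -0.0, 157.1]
force: [0.3, 0.5, -1.2]
grip_width: 0.0297
grasp_force: 39.7
time_s: 8.25
tool_pos: [0.5665, -0.1157, 0.151]
tool_rot: [179.9, 0.1, 157.1]
force: [-1.6, 0.3, 6.8]
grip_width: 0.0297
grasp_force: 39.7
```

Contact is at TCP 0.150, about nut-top level. I test with a light push while turning ±11°, to rule out misalignment.

```bash
python3 -m creep '{"translation":[[0,0,0.03],[0,0,0]],"turn":[[0,0,0],[0,0,0]],"grip":[0.25,0.25]}'
python3 -m creep '{"translation":[[0,0,0],[0,0,0],[0,0,0]],"turn":[[0,0,0.03],[0,0,0.03],[0,0,0]],"grip":[0.25,0.25,0.25]}'
python3 -m creep '{"translation":[[0,0,0],[0,0,0],[0,0,0]],"turn":[[0,0,-0.045],[0,0,-0.045],[0,0,-0.03]],"grip":[0.25,0.25,0.25]}'
python3 -m creep '{"translation":[[0,0,0],[0,0,0]],"turn":[[0,0,0.03],[0,0,0.03]],"grip":[0.25,0.25]}'
```

```text
time_s: 8.5
tool_pos: [0.5673, -0.1161, 0.1506]
tool_rot: [179.9, 0.2, 157.1]
force: [-4.1, -0.3, 17.0]
grip_width: 0.0296
grasp_force: 39.8
time_s: 8.88
tool_pos: [0.5671, -0.1164, 0.1506]
tool_rot: [179.9, 0.2, 146.2]
force: [-4.6, 0.2, 16.8]
grip_width: 0.0299
grasp_force: 39.9
time_s: 9.25
tool_pos: [0.5685, -0.1149, 0.1507]
tool_rot: [179.8, 0.4, 168.1]
force: [-1.2, 2.0, 13.7]
grip_width: 0.0296
grasp_force: 39.9
time_s: 9.5
tool_pos: [0.5681, -0.116, 0.1507]
tool_rot: [179.8, 0.3, 156.9]
force: [-2.7, 0.5, 15.0]
grip_width: 0.0299
grasp_force: 39.8
```

```bash
python3 -m creep '{"translation":[[0.02,0,0],[0,0,0]],"turn":[[0,0,0],[0,0,0]],"grip":[0.25,0.25]}'
python3 -m creep '{"translation":[[-0.04,0,0],[0,0,0]],"turn":[[0,0,0],[0,0,0]],"grip":[0.25,0.25]}'
python3 -m creep '{"translation":[[0.02,0.02,0],[0,0,0]],"turn":[[0,0,0],[0,0,0]],"grip":[0.25,0.25]}'
python3 -m creep '{"translation":[[0,-0.04,0],[0,0,0]],"turn":[[0,0,0],[0,0,0]],"grip":[0.25,0.25]}'
```

```text
time_s: 9.75
tool_pos: [0.5674, -0.1157, 0.1508]
tool_rot: [179.8, 0.5, 157.1]
force: [-0.2, 0.2, 11.9]
grip_width: 0.0296
grasp_force: 39.8
time_s: 10.0
tool_pos: [0.5691, -0.1164, 0.1506]
tool_rot: [179.9, 0.3, 157.1]
force: [-2.9, 0.7, 16.0]
grip_width: 0.0294
grasp_force: 39.9
time_s: 10.25
tool_pos: [0.5686, -0.1159, 0.1506]
tool_rot: [180.0, 0.4, 157.1]
force: [-2.1, -1.7, 14.3]
grip_width: 0.0294
grasp_force: 40.0
time_s: 10.5
tool_pos: [0.5683, -0.1164, 0.1507]
tool_rot: [179.7, 0.4, 157.1]
force: [-0.9, 2.5, 12.5]
grip_width: 0.0294
grasp_force: 39.9
```

It stops 8 mm high with every turn and shift, so this is the 10 mm socket. I carry it back to its hole.

```bash
python3 -m creep '{"translation":[[0,0.02,-0.1],[0,0,-0.35],[0,0,-0.35],[0,0,-0.35],[0,0,-0.35]],"turn":[[0,0,0],[0,0,0],[0,0,0.044],[0,0,0.044],[0,0,0.045]],"grip":[0.25,0.25,0.25,0.25,0.25]}'
python3 -c "
from h import *
go(.5117,.2407,.265,133.2)"
```

```text
time_s: 11.12
tool_pos: [0.5651, -0.1156, 0.2671]
tool_rot: [-180.0, -0.0, 132.9]
force: [0.3, 0.7, -1.8]
grip_width: 0.0298
grasp_force: 39.9
t 11.12 pos [ 0.5651 -0.1156  0.2671] rot [-1.7995e+02 -3.0000e-02  1.3288e+02] F [ 0.3  0.7 -1.8] grip 0.0298 39.9
  shift units [3.718 2.542 0.026] turn [-0.0003 -0.0002 -0.0018] (norm 4.50)
```

```bash
python3 -m creep '{"translation":[[0.41,0.283,0],[0.41,0.283,0],[0.41,0.283,0],[0.41,0.283,0],[0.41,0.283,0]],"turn":[[0,0,0],[0,0,0],[0,0,0],[0,0,0],[0,0,0]],"grip":[0.25,0.25,0.25,0.25,0.25]}'
python3 -m creep '{"translation":[[0.41,0.283,0],[0.41,0.283,0],[0.41,0.283,0],[0.41,0.283,0],[0,0,0]],"turn":[[0,0,0],[0,0,0],[0,0,0],[0,0,0],[0,0,0]],"grip":[0.25,0.25,0.25,0.25,0.25]}'
python3 - <<'E'
from h import *
go(.5117,.2407,.106,133.2)
c=cam('wrist'); save('w5.png',c['frame'])
# driver guard relative to TCP, now
w=cloud(c); R=w[170:250,200:310]; f=c['frame'][170:250,200:310].max(-1)
q=R[(f<70)&(abs(R[...,2]-.243)<.01)]
o=env.get_obs()['tool_pos'][:2]; tx=np.array([-.684,.729]); ty=np.array([.729,.684]); r=q[:,:2]-o
print('guard z',np.median(q[:,2]),'X max',(r@tx).max(),'Y',(r@ty).min(),(r@ty).max())
E
```

```text
time_s: 11.75
tool_pos: [0.5354, 0.0825, 0.2663]
tool_rot: [-180.0, 0.0, 133.1]
force: [-0.5, 0.4, -1.3]
grip_width: 0.0295
grasp_force: 39.9
time_s: 12.38
tool_pos: [0.5104, 0.2435, 0.2657]
tool_rot: [-179.9, -0.1, 133.6]
force: [0.3, -0.3, -1.6]
grip_width: 0.0297
grasp_force: 39.9
t 12.38 pos [0.5104 0.2435 0.2657] rot [-1.7993e+02 -9.0000e-02  1.3356e+02] F [ 0.3 -0.3 -1.6] grip 0.0297 39.9
  shift units [-0.039 -0.01   1.996] turn [-0.0004 -0.0005  0.002 ] (norm 2.00)
guard z 0.24386855335352167 X max 0.027154588646304344 Y -0.02041476955120019 0.019846494387278247
```

View pics/w5.png

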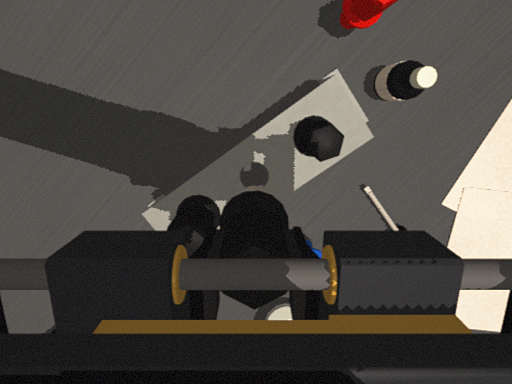

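The hole is visible and free at (254,173). driver_r is at (195,215) and the other small driver at (320,138). I check the held driver's tilt and the hole centre numerically.

```bash
python3 - <<'E'
from h import *
c=cam('wrist'); w=cloud(c); o=env.get_obs(); o2=o['tool_pos']
yaw=np.radians(o['tool_rot'][2]); tx=np.array([np.cos(yaw),np.sin(yaw)]); ty=np.array([np.sin(yaw),-np.cos(yaw)])
sub=w[180:260,215:295].reshape(-1,3); sub=sub[np.isfinite(sub[:,2])&(sub[:,2]>.2)]
X=(sub[:,:2]-o2[:2])@tx; Y=(sub[:,:2]-o2[:2])@ty
for a in np.arange(.235,.31,.008):
    m=(sub[:,2]>a)&(sub[:,2]<a+.008)
    if m.sum()>8: print('z %.3f n %d  Xmax %.4f  Y %.4f %.4f'%(a,m.sum(),X[m].max(),Y[m].min(),Y[m].max()))
s=w[140:205,225:285]; f=c['frame'][140:205,225:285].max(-1)
h=(s[...,2]<.070)
vv,uu=np.nonzero(h); print('hole px by depth',len(vv),uu.mean()+225,vv.mean()+140,uu.min()+225,uu.max()+225,vv.min()+140,vv.max()+140)
for p in((254,173),((uu.min()+uu.max())/2+225,(vv.min()+vv.max())/2+140)): print(p,onz(c,*p,.08), (np.array(onz(c,*p,.08))[:2]-o2[:2])@tx,(np.array(onz(c,*p,.08))[:2]-o2[:2])@ty)
for dv in range(155,196,3): print(dv,c['frame'][dv,254],round(float(w[dv,254,2]),3),end='; ')
E
```

```text
z 0.235 n 357  Xmax 0.0259  Y -0.0211 0.0192
z 0.243 n 773  Xmax 0.0259  Y -0.0208 0.0191
z 0.251 n 230  Xmax 0.0220  Y -0.0156 0.0143
z 0.259 n 314  Xmax 0.0224  Y -0.0203 0.0203
z 0.267 n 439  Xmax 0.0220  Y -0.0202 0.0202
z 0.275 n 475  Xmax 0.0218  Y -0.0191 0.0192
z 0.283 n 534  Xmax 0.0217  Y -0.0183 0.0183
z 0.291 n 692  Xmax 0.0217  Y -0.0175 0.0174
z 0.299 n 666  Xmax 0.0210  Y -0.0144 0.0166
hole px by depth 741 253.26450742240215 170.5587044534413 225 284 140 204
(254, 173) [0.50866554 0.24180288 0.08      ] 0.004559649736778946 -0.0004959029852351492
(np.float64(254.5), np.float64(172.0)) [0.50831067 0.2429515  0.08      ] 0.005639943232229397 3.156947887489402e-05
155 [153 147 136] 0.08; 158 [133 127 118] 0.08; 161 [53 50 48] -0.0; 164 [48 50 42] -0.002; 167 [52 51 44] -0.001; 170 [52 49 48] -0.001; 173 [53 49 49] 0.0; 176 [55 54 53] -0.001; 179 [55 52 50] -0.003; 182 [50 50 50] -0.002; 185 [75 70 66] -0.001; 188 [104  95  90] 0.197; 191 [25 25 22] 0.24; 194 [17 14 19] 0.243;
```

Upright within about 1°, no slip, and its axis is about 1 mm from the hole centre (play ±4.5 mm). I lower it.

```bash
python3 -m creep '{"translation":[[-0.01,0,0.4],[0,0,0.45],[0,0,0.35],[0,0,0.35],[0,0,0.25]],"turn":[[0,0,0],[0,0,0],[0,0,0],[0,0,0],[0,0,0]],"grip":[0.25,0.25,0.25,0.25,0.25]}'
python3 -m creep '{"translation":[[0,0,0.1],[0,0,0.05],[0,0,0]],"turn":[[0,0,0],[0,0,0],[0,0,0]],"grip":[0.25,0.25,0.25]}'
```

```text
time_s: 13.1
tool_pos: [0.513, 0.2363, 0.1213]
tool_rot: [-179.9, 0.0, 133.0]
force: [0.1, 1.1, -1.2]
grip_width: 0.03
grasp_force: 39.9
time_s: 13.48
tool_pos: [0.5133, 0.2384, 0.1111]
tool_rot: [180.0, 0.0, 133.1]
force: [-0.4, 0.4, -1.7]
grip_width: 0.0296
grasp_force: 39.9
```

```bash
python3 -m creep '{"translation":[[0,0,0.04],[0,0,0]],"turn":[[0,0,0],[0,0,0]],"grip":[0.25,0.25]}'
python3 -m creep '{"translation":[[0,0,0],[0,0,0],[0,0,0],[0,0,0],[0,0,0]],"turn":[[0,0,0],[0,0,0],[0,0,0],[0,0,0],[0,0,0]],"grip":[0.6,0.6,0.6,0.6,0.6]}'
python3 -m creep '{"translation":[[0,0,-0.2],[0,0,-0.3],[0,0,-0.4],[0,0,-0.3],[0,0,0]],"turn":[[0,0,0],[0,0,0],[0,0,0],[0,0,0],[0,0,0]],"grip":[0.6,0.6,0.6,0.6,0.6]}'
python3 - <<'E'
from h import *
go(.526,.315,.2,125.8)
for n in('scene','side','wrist'):
    c=cam(n); w=cloud(c); f=c['frame'].max(-1)
    for nm,x,y in(('mid',.511,.2415),('far',.526,.315),('r',.498,.168)):
        near=np.hypot(w[...,0]-x,w[...,1]-y)<.035
        m=near&(w[...,2]>.12)&(w[...,2]<.17)&(f<75)
        if m.sum()>20:
            q=w[m]; t=q[q[:,2]>np.percentile(q[:,2],97)-.006]; print(n,nm,m.sum(),'ztop',np.percentile(q[:,2],97).round(4),t.mean(0).round(4))
    if n=='wrist':
        np.savez('/tmp/w6',**c)
        x,y=.526,.315; m=(np.hypot(w[...,0]-x,w[...,1]-y)<.025)&(w[...,2]>.136)
        cn=max(cv2.findContours(m.astype(np.uint8),0,cv2.CHAIN_APPROX_NONE)[0],key=cv2.contourArea); print('dome px',cv2.contourArea(cn),cn.reshape(-1,2).min(0),cn.reshape(-1,2).max(0))
        W=np.array([onz(c,u,v,.140)[:2] for u,v in cn.reshape(-1,2)]); ct=(W.min(0)+W.max(0))/2
        M=cv2.moments(cn); ct=onz(c,M['m10']/M['m00'],M['m01']/M['m00'],.142)[:2]
        # hexagon phase by support width
        th=np.radians(np.arange(0,180,1)); wd=[np.ptp(W@[np.cos(a),np.sin(a)]) for a in th]
        print('centre',ct,'width min dirs',[(i,round(wd[i]*1e3,1)) for i in range(0,180,10)])
        ph=np.angle(-np.sum(np.array(wd)*np.exp(6j*th)))/6; print('flat normal mod60',np.degrees(ph)%60)
E
```

```text
time_s: 13.72
tool_pos: [0.5136, 0.239, 0.1084]
tool_rot: [179.9, 0.0, 133.2]
force: [-0.5, -0.5, 2.3]
grip_width: 0.0297
grasp_force: 39.9
time_s: 14.35
tool_pos: [0.5128, 0.2387, 0.1073]
tool_rot: [-180.0, -0.0, 133.2]
force: [0.2, -0.5, -0.1]
grip_width: 0.0522
grasp_force: 0.0
time_s: 14.98
tool_pos: [0.5144, 0.2394, 0.2067]
tool_rot: [179.7, 0.1, 133.2]
force: [0.4, -0.3, 0.4]
grip_width: 0.052
grasp_force: 0.0
t 14.97 pos [0.5144 0.2394 0.2067] rot [1.7967e+02 6.0000e-02 1.3316e+02] F [ 0.4 -0.3  0.4] grip 0.052 0.0
  shift units [0.59  0.751 0.087] turn [0.0018 0.0002 0.0409] (norm 0.96)
scene mid 154 ztop 0.1474 [0.5123 0.2428 0.1447]
scene far 155 ztop 0.1469 [0.5261 0.3175 0.1445]
scene r 158 ztop 0.1609 [0.5054 0.1739 0.1586]
side mid 113 ztop 0.1477 [0.5132 0.2371 0.1449]
side far 114 ztop 0.1465 [0.527  0.3124 0.1442]
side r 239 ztop 0.1612 [0.4977 0.1656 0.1586]
wrist mid 1474 ztop 0.147 [0.51   0.2413 0.145 ]
wrist far 1422 ztop 0.1468 [0.5241 0.314  0.1447]
wrist r 576 ztop 0.1589 [0.4816 0.1766 0.1565]
dome px 6469.5 [395 230] [511 355]
centre [0.66271789 0.31109544] width min dirs [(0, np.float64(150.2)), (10, np.float64(146.8)), (20, np.float64(139.0)), (30, np.float64(126.9)), (40, np.float64(111.0)), (50, np.float64(91.7)), (60, np.float64(77.9)), (70, np.float64(68.6)), (80, np.float64(57.5)), (90, np.float64(51.7)), (100, np.float64(62.4)), (110, np.float64(76.8)), (120, np.float64(91.8)), (130, np.float64(104.0)), (140, np.float64(119.0)), (150, np.float64(133.2)), (160, np.float64(143.2)), (170, np.float64(149.0))]
flat normal mod60 30.83204228882127
```

The wrong driver hangs upright in its hole again (top 0.147, at 0.511, 0.241). Now I refine the hex turn of the other one.

```bash
cat > hx.py <<'E'
from h import *
def hexa(c,x,y):
    w=cloud(c); m=(np.hypot(w[...,0]-x,w[...,1]-y)<.025)&(w[...,2]>.139)&(w[...,2]<.152)
    cn=max(cv2.findContours(m.astype(np.uint8),0,cv2.CHAIN_APPROX_NONE)[0],key=cv2.contourArea)
    W=np.array([onz(c,u,v,.141)[:2] for u,v in cn.reshape(-1,2)]); M=cv2.moments(cn); ct=onz(c,M['m10']/M['m00'],M['m01']/M['m00'],.143)[:2]
    th=np.radians(np.arange(180)); wd=np.array([np.ptp(W@[np.cos(a),np.sin(a)]) for a in th])
    print('area',cv2.contourArea(cn),'centre',ct.round(4),'w',(wd.min()*1e3).round(1),(wd.max()*1e3).round(1),'flat mod60',(np.degrees(np.angle(-np.sum(wd*np.exp(6j*th)))/6)%60).round(1))
E
python3 - <<'E'
from hx import *
c=dict(np.load('/tmp/w6.npz')); hexa(c,.5255,.3145); hexa(c,.511,.2415)
c=dict(np.load('/tmp/w1.npz')); hexa(c,.5255,.3145); hexa(c,.511,.2415)
E
```

```text
area 1649.0 centre [0.5232 0.3145] w 29.6 33.7 flat mod60 32.3
area 1404.5 centre [0.5094 0.2415] w 29.1 33.4 flat mod60 42.6
area 808.5 centre [0.5225 0.3142] w 29.6 33.4 flat mod60 34.3
area 830.0 centre [0.5084 0.2417] w 29.6 34.0 flat mod60 42.2
```

```bash
python3 -m creep '{"translation":[[0.3,0.37,0],[0.3,0.367,0],[0,0,0],[0,0,0],[0,0,0]],"turn":[[0,0,0],[0,0,0],[0,0,0.03],[0,0,0.03],[0,0,0]],"grip":[0.6,0.6,0.6,0.6,0.6]}'
python3 - <<'E'
from hx import *
go(.5242,.3148,.107,122.5); hexa(cam('wrist'),.5255,.3145); go(.5242,.3148,.107,122.5)
E
```

```text
time_s: 15.75
tool_pos: [0.5224, 0.3138, 0.202]
tool_rot: [-179.9, 0.0, 122.4]
force: [0.3, -1.1, -0.1]
grip_width: 0.0522
grasp_force: 0.0
t 15.75 pos [0.5224 0.3138 0.202 ] rot [-1.7987e+02  2.0000e-02  1.2243e+02] F [ 0.3 -1.1 -0.1] grip 0.0522 0.0
  shift units [-0.     0.028  1.188] turn [-0.0007  0.0001 -0.0004] (norm 1.19)
area 1416.0 centre [0.5234 0.316 ] w 29.3 33.9 flat mod60 32.1
t 15.8 pos [0.5225 0.3137 0.2023] rot [-1.7989e+02  1.0000e-02  1.2247e+02] F [-1.5  0.4  0.7] grip 0.0521 0.0
  shift units [0.    0.027 1.191] turn [-0.0006  0.0001 -0.0002] (norm 1.19)
```

```bash
python3 -m creep '{"translation":[[0.015,0.02,0.3],[0,0,0.3],[0,0,0.3],[0,0,0.29],[0,0,0]],"turn":[[0,0,0],[0,0,0],[0,0,0],[0,0,0],[0,0,0]],"grip":[0.6,0.6,0.6,0.6,0.6]}'
python3 -m creep '{"translation":[[0,0,0],[0,0,0],[0,0,0],[0,0,0],[0,0,0]],"turn":[[0,0,0],[0,0,0],[0,0,0],[0,0,0],[0,0,0]],"grip":[0.25,0.25,0.25,0.25,0.25]}' 45
python3 -m creep '{"translation":[[0,0,-0.25],[0,0,-0.45],[0,0,-0.45],[0,0,-0.45],[0,0,-0.4]],"turn":[[0,0,0],[0,0,0],[0,0,0],[0,0,0],[0,0,0]],"grip":[0.25,0.25,0.25,0.25,0.25]}'
python3 -c "
from h import *
go(.566,-.1147,.27,157)"
```

```text
time_s: 16.42
tool_pos: [0.5221, 0.3148, 0.1059]
tool_rot: [-179.7, 0.0, 122.4]
force: [0.0, -0.7, 0.6]
grip_width: 0.0523
grasp_force: 0.0
time_s: 17.05
tool_pos: [0.5244, 0.3164, 0.1092]
tool_rot: [179.9, -0.0, 122.4]
force: [1.3, 1.0, 3.8]
grip_width: 0.03
grasp_force: 45.0
time_s: 17.68
tool_pos: [0.5233, 0.3155, 0.2701]
tool_rot: [-180.0, -0.0, 122.4]
force: [-0.2, 0.4, -2.6]
grip_width: 0.0296
grasp_force: 45.0
t 17.68 pos [0.5233 0.3155 0.2701] rot [-179.99   -0.    122.36] F [-0.2  0.4 -2.6] grip 0.0296 45.0
  shift units [-4.828e+00 -2.428e+00  1.000e-03] turn [-1.000e-04 -0.000e+00 -1.925e-01] (norm 5.40)
```

```bash
python3 -m creep '{"translation":[[-0.483,-0.243,0],[-0.483,-0.243,0],[-0.483,-0.243,0],[-0.483,-0.243,0],[-0.483,-0.243,0]],"turn":[[0,0,0],[0,0,0],[0,0,0],[0,0,0],[0,0,0]],"grip":[0.25,0.25,0.25,0.25,0.25]}'
python3 -m creep '{"translation":[[-0.483,-0.243,0],[-0.483,-0.243,0],[-0.483,-0.243,0],[-0.483,-0.243,0],[-0.483,-0.243,0]],"turn":[[0,0,0],[0,0,0],[0,0,0],[0,0,0],[0,0,0]],"grip":[0.25,0.25,0.25,0.25,0.25]}'
python3 -m creep '{"translation":[[0,0,0],[0,0,0.3],[0,0,0.3],[0,0,0.3],[0,0,0.2]],"turn":[[0,0,-0.048],[0,0,-0.048],[0,0,-0.048],[0,0,-0.048],[0,0,0]],"grip":[0.25,0.25,0.25,0.25,0.25]}'
python3 - <<'E'
from h import *
go(.566,-.1147,.17,157.1)
c=cam('wrist'); w=cloud(c); o=env.get_obs(); o2=o['tool_pos']; print(o2)
yaw=np.radians(o['tool_rot'][2]); tx=np.array([np.cos(yaw),np.sin(yaw)]); ty=np.array([np.sin(yaw),-np.cos(yaw)])
sub=w[180:260,215:295].reshape(-1,3); sub=sub[np.isfinite(sub[:,2])&(sub[:,2]>.11)]
X=(sub[:,:2]-o2[:2])@tx; Y=(sub[:,:2]-o2[:2])@ty
for a in np.arange(o2[2]-.032,o2[2]+.035,.008):
    m=(sub[:,2]>a)&(sub[:,2]<a+.008)
    if m.sum()>8: print('z %.3f n %d  Xmax %.4f  Y %.4f %.4f'%(a,m.sum(),X[m].max(),Y[m].min(),Y[m].max()))
E
```

```text
time_s: 18.3
tool_pos: [0.5444, 0.099, 0.2686]
tool_rot: [-180.0, -0.0, 122.4]
force: [0.4, 0.2, -2.9]
grip_width: 0.0298
grasp_force: 45.0
time_s: 18.92
tool_pos: [0.5657, -0.1157, 0.2686]
tool_rot: [-180.0, -0.1, 122.4]
force: [0.5, 0.5, -1.6]
grip_width: 0.0298
grasp_force: 45.0
time_s: 19.55
tool_pos: [0.5655, -0.1143, 0.1793]
tool_rot: [-180.0, -0.1, 156.8]
force: [0.0, 0.4, -2.2]
grip_width: 0.0298
grasp_force: 45.0
t 19.55 pos [ 0.5655 -0.1143  0.1793] rot [-1.7999e+02 -1.1000e-01  1.5683e+02] F [ 0.   0.4 -2.2] grip 0.0298 45.0
  shift units [-0.008 -0.002  0.116] turn [-0.0001 -0.0006 -0.0015] (norm 0.12)
[ 0.56459114 -0.1141911   0.17733149]
z 0.145 n 90  Xmax 0.0193  Y -0.0214 0.0195
z 0.153 n 948  Xmax 0.0193  Y -0.0207 0.0192
z 0.161 n 173  Xmax 0.0160  Y -0.0156 0.0145
z 0.169 n 269  Xmax 0.0158  Y -0.0155 0.0143
z 0.177 n 421  Xmax 0.0157  Y -0.0204 0.0202
z 0.185 n 486  Xmax 0.0159  Y -0.0197 0.0195
z 0.193 n 534  Xmax 0.0159  Y -0.0189 0.0186
z 0.201 n 593  Xmax 0.0161  Y -0.0180 0.0177
z 0.209 n 499  Xmax 0.0159  Y -0.0171 0.0165
```

Driver gripped upright, axis about 1.3 mm behind the TCP in x. I correct by 3.6 mm in x and descend.

```bash
python3 -m creep '{"translation":[[0.045,0,0.1],[0,0,0.12],[0,0,0.06],[0,0,0]],"turn":[[0,0,0],[0,0,0],[0,0,0],[0,0,0]],"grip":[0.25,0.25,0.25,0.25]}'
python3 -m creep '{"translation":[[0,0,0.04],[0,0,0.04],[0,0,0]],"turn":[[0,0,0],[0,0,0],[0,0,0]],"grip":[0.25,0.25,0.25]}'
```

```text
time_s: 20.1
tool_pos: [0.563, -0.113, 0.1576]
tool_rot: [-180.0, -0.0, 156.9]
force: [-0.1, 0.7, -1.9]
grip_width: 0.0298
grasp_force: 45.0
time_s: 20.48
tool_pos: [0.5629, -0.113, 0.1511]
tool_rot: [-180.0, -0.0, 156.9]
force: [-0.1, 0.2, -3.2]
grip_width: 0.0299
grasp_force: 45.0
```

```bash
python3 -m creep '{"translation":[[0,0,0.035],[0,0,0.035],[0,0,0]],"turn":[[0,0,0],[0,0,0],[0,0,0]],"grip":[0.25,0.25,0.25]}'
python3 -m creep '{"translation":[[0,0,0.03],[0,0,0.03],[0,0,0]],"turn":[[0,0,0],[0,0,0],[0,0,0]],"grip":[0.25,0.25,0.25]}'
```

```text
time_s: 20.85
tool_pos: [0.5628, -0.113, 0.1454]
tool_rot: [-180.0, -0.0, 156.9]
force: [-0.5, 0.4, -1.9]
grip_width: 0.0294
grasp_force: 45.0
time_s: 21.22
tool_pos: [0.5638, -0.1134, 0.144]
tool_rot: [179.9, 0.1, 156.9]
force: [-4.2, 0.4, 13.8]
grip_width: 0.0298
grasp_force: 45.0
```

```bash
python3 -m creep '{"translation":[[0,0,0.03],[0,0,0],[0,0,0]],"turn":[[0,0,0],[0,0,0],[0,0,0]],"grip":[0.25,0.25,0.25]}'
python3 - <<'E'
from h import *
for k in range(3):
    c=cam('wrist'); w=cloud(c); o=env.get_obs(); R=w[170:250,200:310]; f=c['frame'][170:250,200:310].max(-1)
    q=R[(f<70)&(R[...,2]>.105)&(R[...,2]<.132)]
    print('tcp z',o['tool_pos'].round(4),o['tool_rot'].round(2),'torque',o['wrist_torque'].round(2),'guard z',len(q),np.median(q[:,2]).round(4), 'plate z',np.nanmedian(w[100:160,200:310][(abs(w[100:160,200:310,2]-.064)<.004)][:,2]).round(4))
E
```

```text
time_s: 21.6
tool_pos: [0.5649, -0.1137, 0.1439]
tool_rot: [179.8, 0.2, 156.9]
force: [-6.1, 0.4, 23.3]
grip_width: 0.0297
grasp_force: 45.0
tcp z [ 0.5649 -0.1137  0.1438] [179.84   0.24 156.91] torque [ 0.24  1.83 -0.05] guard z 1141 0.1215 plate z 0.0603
tcp z [ 0.5649 -0.1137  0.1438] [179.84   0.24 156.91] torque [ 0.3   1.88 -0.02] guard z 1147 0.1215 plate z 0.0607
tcp z [ 0.5649 -0.1137  0.1439] [179.84   0.24 156.91] torque [0.27 1.93 0.05] guard z 1146 0.1216 plate z 0.0606
```

```bash
python3 - <<'E'
from h import *
for n in('/tmp/w1','/tmp/w6'):
    c=dict(np.load(n+'.npz')); w=cloud(c); f=c['frame'].max(-1)
    for x,y in((.5105,.242),(.5245,.315)):
        m=(np.hypot(w[...,0]-x,w[...,1]-y)<.021)&(f<75)&(w[...,2]>.083)&(w[...,2]<.098)
        s=(np.hypot(w[...,0]-x,w[...,1]-y)<.05)&(abs(w[...,2]-.08)<.004)&(f>90)
        print(n,x,m.sum(),np.percentile(w[m][:,2],[25,50,75]).round(4),'shelf',np.median(w[s][:,2]).round(4))
c=dict(np.load('/tmp/w3.npz')); 
E
python3 -m creep '{"translation":[[0.02,0,0],[0,0,0],[0,0,0]],"turn":[[0,0,0],[0,0,0],[0,0,0]],"grip":[0.25,0.25,0.25]}'
```

```text
/tmp/w1 0.5105 320 [0.0856 0.0867 0.0878] shelf 0.0793
/tmp/w1 0.5245 343 [0.0856 0.0867 0.088 ] shelf 0.0793
/tmp/w6 0.5105 484 [0.0852 0.0862 0.0874] shelf 0.0793
/tmp/w6 0.5245 533 [0.0854 0.0864 0.0877] shelf 0.0793
time_s: 22.12
tool_pos: [0.5643, -0.1134, 0.1439]
tool_rot: [179.8, 0.4, 156.9]
force: [-5.5, -0.2, 20.4]
grip_width: 0.0298
grasp_force: 45.0
```

Guard height puts the mouth at plate level within about 1 mm; nut-top would read 8 mm higher. A small wiggle under push will confirm it is seated.

```bash
python3 -m creep '{"translation":[[0,0,0.02],[0,0,0],[0,0,0],[0,0,0],[0,0,0]],"turn":[[0,0,0.015],[0,0,-0.015],[0,0,-0.015],[0,0,0.015],[0,0,0]],"grip":[0.25,0.25,0.25,0.25,0.25]}'
python3 -m creep '{"translation":[[0.02,0.015,0],[0,-0.03,0],[0,0.015,0],[0,0,0],[0,0,0]],"turn":[[0,0,0],[0,0,0],[0,0,0],[0,0,0],[0,0,0]],"grip":[0.25,0.25,0.25,0.25,0.25]}'
python3 - <<'E'
from h import *
c=cam('wrist'); w=cloud(c); o=env.get_obs(); R=w[170:250,200:310]; f=c['frame'][170:250,200:310].max(-1)
q=R[(f<70)&(R[...,2]>.105)&(R[...,2]<.132)]
print(o['tool_pos'].round(4),o['tool_rot'].round(2),o['wrist_torque'].round(2),'guard z',len(q),np.percentile(q[:,2],[25,50,75]).round(4))
r=q[:,:2]-o['tool_pos'][:2]; yaw=np.radians(157); tx=np.array([np.cos(yaw),np.sin(yaw)]); print('Xmax',(r@tx).max())
E
```

```text
time_s: 22.75
tool_pos: [0.5647, -0.1137, 0.1438]
tool_rot: [179.8, 0.4, 156.9]
force: [-5.7, 0.6, 27.7]
grip_width: 0.0298
grasp_force: 45.0
time_s: 23.38
tool_pos: [0.5642, -0.1135, 0.1438]
tool_rot: [179.8, 0.6, 156.9]
force: [-4.5, -0.4, 25.1]
grip_width: 0.0298
grasp_force: 45.0
[ 0.5642 -0.1135  0.1438] [179.81   0.57 156.92] [-0.22  1.2   0.09] guard z 1138 [0.1201 0.1213 0.1227]
Xmax 0.020852547399457484
```

Rigid at TCP 0.1438 against 0.1434 predicted for home (the first driver stopped at 0.1507, with 0.1505 predicted for nut-top). I ease the push a little, check the bystanders and hand in.

```bash
python3 -m creep '{"translation":[[-0.03,0,-0.025],[0,0,0],[0,0,0],[0,0,0]],"turn":[[0,0,0],[0,0,0],[0,0,0],[0,0,0]],"grip":[0.25,0.25,0.25,0.25]}'
python3 - <<'E'
from h import *
c0=dict(np.load('/tmp/scene.npz')); c=cam('scene'); d=(np.abs(c['frame'].astype(int)-c0['frame']).max(-1)>60)
for n,(x,y) in dict(tub=(217,222),flux=(327,280),sd=(250,278),blue=(257,230),red=(361,266),r=(297,188),mid=(306,208),far=(316,228)).items(): print(n,d[y-12:y+12,x-12:x+12].mean().round(3),end=' ')
w=cloud(c); f=c['frame'].max(-1); m=(np.hypot(w[...,0]-.511,w[...,1]-.2415)<.035)&(w[...,2]>.12)&(f<75); print('\nmid top',np.percentile(w[m][:,2],97))
o=env.get_obs(); print(o['tool_pos'],o['tool_rot'],o['force'],o['grasp_force'],o['time_s'])
E
```

```text
time_s: 23.92
tool_pos: [0.5646, -0.1136, 0.1439]
tool_rot: [179.9, 0.3, 156.9]
force: [-4.9, -0.6, 19.6]
grip_width: 0.0298
grasp_force: 45.0
tub 0.0 flux 0.0 sd 0.0 blue 0.0 red 0.0 r 0.0 mid 0.047 far 0.422 
mid top 0.14781217606585015
[ 0.56460844 -0.11362762  0.14387621] [179.85603829   0.31093274 156.926696  ] [-3.83900386  0.3941071  19.23489707] 44.99556948392183 23.975
```

```bash
python3 -c "
from cell import env
print(env.sign_off())"
```

```text
the job is handed in; nothing more can be done
None
```

I tried the middle-hole driver first and it stopped on top of the nut (the 10 mm one), so I hung it back upright in its hole; the other driver is pushed fully home over the nut, upright and still gripped, and the job was handed in at about 24 s.

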